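# Uncap the wide ink tank of the printer

## Robot

A 6-joint arm with a two-finger parallel gripper is mounted at the origin on a cart in front of the work surface, level with it; the furniture and walls round the work are solid. World frame = base frame: x ahead of the robot, y to its left, z up, the work surface at z = 0. Lengths are in m, angles in rad, forces in N, time in s.
With the tool pointing down it reaches from about 0.425 to 0.95 m from the base axis. Payload 3.5 kg.
Tool frame: the origin (TCP) lies midway between the tips of the shut fingers; the grasp point (between the pads) lies 19 mm behind it; z points along the fingers, x is the direction in which the jaws open and shut, and the axes are right-handed (so a half turn about z gives the same grasp; the last joint's range is limited). The gripper opens to 85 mm and grips with 20 to 120 N. Pads are 22 mm wide; open, the fingers measure 114 mm over their backs; the gripper's body (76 mm by 85 mm) begins 54 mm behind the grasp point. The pads swing forward as they close: fully open they stand 13 mm farther back than shut.
Start: joints at [1.158, 0.286, 1.577, -0, 1.279, -0.15], TCP at [0.175, 0.652, 0.231] pointing down, gripper open.
Joint ranges: [-2.77, 2.77], [-0.9, 2.22], [0.21, 2.48], [-1.53, 4.67], [0.24, 2.81], [-2.84, 2.84]. Speed limits (rad/s): [2.79, 2.79, 3.14, 3.14, 3.14, 3.14].

## Interface

Orientations are given as a unit quaternion [x, y, z, w].
In Python, from plant import readout, optics, ctrl gives the robot as it stands. The module is installed in compiled form; this text tells all that it offers.
- The arm moves only by the shell command python3 -m crank 'ROWS' [OPENING] [FORCE]. ROWS is text: rows parted by semicolons, each of 6 numbers parted by spaces: the shift along the tool's x, y, z in mm, then the turn, a rotation vector about the tool's x, y, z in rad. In form: dx dy dz ax ay az; .... A call has 1 to 5 rows; each row shifts and turns the commanded pose from where the row before left it, along the tool's axes as they then stand; what a row does not reach is not made up. A row lasts 1/8 s, in which the tool goes at most 62.5 mm and 10.7 degrees, less where a joint would pass 70% of its speed; a pose out of reach is approached as far as the arm can. A call is refused whole if a number of a shift passes 62.5 or a number of a turn 0.188, either way. A call with a gripper value outside its range is refused whole. OPENING is the opening, from -1 (shut) to 1 (fully open), set as the call begins (- or left out, the last holds). The fingers move at their own pace and stop on an object; FORCE is the grip in N (left out, the last holds). Time passes only in rows, so rows that do not move let the fingers close. It gives the time, the measured TCP pose, the force and the opening at its end, in the units of the state.
- readout.get_state(): the state, without advancing time (a new reading comes with each control period).
- optics.read_camera(name): name is "side" or "top" or "wrist"; returns the picture (420x560x3 uint8, red, green, blue); there is no depth.
- optics.calibration(name): a dict with "mtx" (3x3 intrinsics, pixels), "rvec" (rotation vector, rad) and "tvec" (3), from world to camera coordinates, as OpenCV has them; the wrist camera has in their place "tool_from_camera" (4x4, takes a point from camera to tool coordinates, whose origin is the TCP and whose axes are the tool frame's). Camera axes: x right, y down, z forward; pixel columns grow to the right and rows downward; lengths in m; the calibration is good to about 2 mm. A picture is of the moment at which its call begins: read the wrist's pose just before it. calibration takes no time and is no camera call.
- ctrl.sign_off(): hands the job in, once; it reports no verdict.
Trained networks look in the newest picture that a camera, given by its name, has taken for a name from the list of things; names that differ only in an ending like _2 or _b are one class to them, and where a whole thing is asked for, a point or a joint stands for the part that bears it (a point fixed in the world has none). Each returns a list of dicts, best first, with "p" (0 to 1); they miss things now and then, are a little off and sometimes report something else, mostly with a low value. They report only what shows in the picture. A call takes as long as a camera call.
- optics.recognise(camera, thing): "xy" ([column, row] as shares, 0 to 1, of the picture: columns of its width, rows of its height, amid what is visible of it).
The state is a dict: "time": time; "qpos": joint angles; "dq": joint speeds; "joint_efforts": joint torques, N m; "eef_pos": TCP position; "tcp_rot": TCP orientation; "contact_force": force on the tool from outside, world axes, zero at the start; "wrist_torque": the same for the moment, N m; "opening": opening from 0.0 (shut) to 1.0 (fully open).
Only numpy, scipy, OpenCV 4.12 (cv2) and the standard library are available. Lean on these libraries where they do the work, as an engineer would, in place of code of your own. Each camera call takes 0.05 s, during which the arm holds its last target.

## Task

The wide ink tank of the desk printer is due for a refill. Fold the tank cover down fully open, then unscrew the cap of the wide tank and lift it well clear: the two tanks have threads of opposite hand so that they are not mixed up, and nothing shows which is which, so if the cap will not come off turning one way, try the other. Finish while holding that cap upright in the air, with the narrow tank's cap left done up and the things lying about left where they are.

Things in the scene. Friction and masses are not known exactly. Their poses are not given: they have to be found in the camera images.
- ink_printer: white compact printer, fixed, 384 wide, 260 deep, 114 mm high; origin on the desk, x to its back, y to its left (seen from the front), x -0.108 to 0.152, y -0.192 to 0.192. Tank unit: block at its front left, x -0.107 to -0.007, y -0.033 to 0.189, flat top at z 0.085; behind it the body and lid (edge at x -0.012) rise to z 0.114. A low paper tray is at the front right
- tank_cover (a joint): angle of the white tank cover: 0 shut, 1.75 rad fully open, folded down to the front against a stop. Angle-shaped flap 214 mm wide, hinged along its lower front edge; 53 mm front panel, 64 mm top panel that reaches back over the caps, top at z 0.132 when shut. 0.11 kg, easy to move: swung more than about 0.5 rad, it falls open to the stop by itself. Starts 0 to 0.12 rad
- cover_hinge (a point): the middle of the cover's hinge line (which runs along the printer's y), in the printer's frame at (-0.108, 0.078, 0.079). Above the desk, bookshelves hang over its back (from world x 0.61 on) and its right side (y below -0.43), undersides 0.475 m above the desk top: keep the wrist clear of them
- cover_tab (a point): centre of the grey pull tab standing upright on the cover's top panel near its front edge: 40 mm wide along the hinge, 10 mm thick, 22 mm high (11 mm above to 10 mm below this point). Cover shut: 18 mm behind and 62.5 mm above the hinge line. Moves with the cover; held by its two ends, it can turn between the fingers
- wide_filler (a point): on the axis of the filler neck of the wide tank (the left one, 128 mm wide), at the height of the tank top (z 0.085); 112 mm left of the narrow one, 33 mm behind the hinge line, 63 mm in front of the lid edge. The neck stands 22 mm high inside the cap. It has a right-hand thread (cap loosens counter-clockwise seen from above) or a left-hand one (clockwise), drawn anew each time
- narrow_filler (a point): the same point for the narrow tank (the right one, 68 mm wide); its neck has the other thread hand
- cap_a: one of two equal black ribbed screw caps, 42 mm across, 30 mm high, 30 g, on either tank; origin at the centre of its underside, done up 1.5 mm above the tank top with x along the printer's x. Quick thread: the loosening way it rises 3 mm in 60 degrees, then lifts straight off (75 is best, a stop ends it at 90); the other way it stops after 2 degrees. Not loosened, it cannot be lifted
- cap_b: the other cap, exactly the same as cap_a
- mouse: black computer mouse, 104 x 66 x 37 mm, beside the printer on its left; origin at the centre of its underside
- marker: red and white marker, 135 mm long, 17 mm thick, lying on the desk in front of the paper tray; origin at the centre of its underside
- note_block: yellow block of sticky notes, 77 x 77 x 24 mm, on the printer's lid at the right; origin at the centre of its underside

How it is judged:
On the way, in this order (a step that is already met when the one before it is completed fails the run):
1. the tank cover is folded down open (beyond 1.4 rad) (value of joint tank_cover above 1.4 rad), for 0.2 s.
2. the cap of the wide tank has been turned loose by more than 40 degrees while still on its neck (((horizontal distance between cap_a and wide_filler below 0.008 m and z of cap_a in the frame of ink_printer below 0.1 m and angle between the x axis of cap_a and the x axis of ink_printer, either way round above 0.7 rad) or (horizontal distance between cap_b and wide_filler below 0.008 m and z of cap_b in the frame of ink_printer below 0.1 m and angle between the x axis of cap_b and the x axis of ink_printer, either way round above 0.7 rad))), for 0.02 s.
At the end, for the whole second after the job is handed in: Cover open (over 1.4 rad). The wide tank's cap is held still in the fingers (over 1 N), underside over 40 mm above the tank top, upright within 23 degrees, touching neither printer nor other cap. Narrow tank's cap still done up: within 6 mm of its axis and seat, turned under 20 degrees (value of joint tank_cover above 1.4 rad and ((z of cap_a in the frame of ink_printer above 0.125 m and contact force between cap_a and the fingers above 1 N and contact force between cap_a and ink_printer below 0.05 N and contact force between cap_a and cap_b below 0.05 N and angle between cap_a's own z axis and vertical below 0.4 rad and linear speed of cap_a below 0.05 m/s and horizontal distance between cap_b and narrow_filler below 0.006 m and z of cap_b in the frame of ink_printer below 0.091 m and angle between the x axis of cap_b and the x axis of ink_printer, either way round below 0.35 rad) or (z of cap_b in the frame of ink_printer above 0.125 m and contact force between cap_b and the fingers above 1 N and contact force between cap_b and ink_printer below 0.05 N and contact force between cap_b and cap_a below 0.05 N and angle between cap_b's own z axis and vertical below 0.4 rad and linear speed of cap_b below 0.05 m/s and horizontal distance between cap_a and narrow_filler below 0.006 m and z of cap_a in the frame of ink_printer below 0.091 m and angle between the x axis of cap_a and the x axis of ink_printer, either way round below 0.35 rad))); the arm keeps its last pose, push and grip.
It fails at once if the mouse, the marker or the note block is pushed more than 30 mm from its place (distance of any of mouse, marker, note_block from where it was at the start of the episode above 0.03 m).
It also fails if it takes over 58 s, if anything falls off the work surface, if the arm or the gripper's body presses on something with over 40 N, if the wrist force passes 120 N, or if a joint passes its speed limit or range.

## Working session

There is one attempt and no reset: what is moved stays moved. The work goes in short steps, Python scripts to look and compute and a shell command to move; the robot and the scene stay as the last step left them, time stands still between calls to the robot, and variables do not carry over. Pictures are saved under pics/ and viewed, and the job is handed in when it is done.

```bash
mkdir -p pics; ls; cat > h.py <<'E'
import numpy as np, cv2
from scipy.spatial.transform import Rotation as R
from plant import readout, optics, ctrl
def snap(cam,name):
    im=optics.read_camera(cam); cv2.imwrite(f'pics/{name}.png',np.array(im)[:,:,::-1]); return np.array(im)
def P(cam):
    c=optics.calibration(cam)
    if 'tool_from_camera' in c:
        s=readout.get_state(); T=np.eye(4);T[:3,:3]=R.from_quat(s['tcp_rot']).as_matrix();T[:3,3]=s['eef_pos']
        W=np.linalg.inv(T@np.array(c['tool_from_camera']))
        return np.array(c['mtx']),W[:3,:3],W[:3,3]
    return np.array(c['mtx']),R.from_rotvec(np.ravel(c['rvec'])).as_matrix(),np.ravel(c['tvec'])
def proj(cam,pts):
    K,Rm,t=P(cam); q=(np.atleast_2d(pts)@Rm.T+t)@K.T; return q[:,:2]/q[:,2:]
def ray(cam,uv):
    K,Rm,t=P(cam); d=Rm.T@np.linalg.inv(K)@np.array([uv[0],uv[1],1.]); return -Rm.T@t,d/np.linalg.norm(d)
def onz(cam,uv,z):
    o,d=ray(cam,uv); return o+d*(z-o[2])/d[2]
def tri(obs):
    A=np.zeros((3,3));b=np.zeros(3)
    for cam,uv in obs:
        o,d=ray(cam,uv);M=np.eye(3)-np.outer(d,d);A+=M;b+=M@o
    return np.linalg.solve(A,b)
def st():
    s=readout.get_state()
    print('t',round(s['time'],2),'pos',np.round(s['eef_pos'],4),'q',np.round(s['tcp_rot'],4),'F',np.round(s['contact_force'],1),'M',np.round(s['wrist_torque'],2),'op',round(s['opening'],3),'j',np.round(s['qpos'],2))
    print(np.round(R.from_quat(s['tcp_rot']).as_matrix(),3).tolist())
    return s
E
python3 - <<'E'
from h import *
st()
for c in ['side','top']:
    snap(c,c+'0')
    for n in ['ink_printer','cover_tab','tank_cover','cap_a','mouse','marker','note_block']:
        print(c,n,[(round(d['p'],2),round(d['xy'][0]*560),round(d['xy'][1]*420)) for d in optics.recognise(c,n)][:3])
    K,Rm,t=P(c);print(K.round().tolist(),(-Rm.T@t).round(3),Rm[2].round(2))
E
```

```text
pics
t 0.0 pos [0.1751 0.6512 0.2299] q [ 7.937e-01  6.084e-01 -1.100e-03  6.000e-04] F [-0.7 -0.   0.3] M [ 0.02 -0.05 -0.  ] op 0.997 j [ 1.16  0.29  1.58 -0.    1.28 -0.15]
[[0.26, 0.966, -0.001], [0.966, -0.26, -0.002], [-0.002, -0.0, -1.0]]
side ink_printer [(0.73, 268, 217)]
side cover_tab [(0.68, 311, 200)]
side tank_cover [(0.65, 314, 202)]
side cap_a [(0.37, 295, 220)]
side mouse [(0.56, 249, 343)]
side marker [(0.19, 268, 217)]
side note_block [(0.96, 258, 164), (0.36, 250, 341)]
[[456.0, 0.0, 279.0], [0.0, 456.0, 216.0], [0.0, 0.0, 1.0]] [0.328 0.621 0.445] [ 0.2  -0.91 -0.36]
top ink_printer [(0.71, 357, 194)]
top cover_tab [(0.71, 329, 237)]
top tank_cover []
top cap_a []
top mouse [(0.89, 165, 222)]
top marker [(0.9, 404, 264)]
top note_block [(0.98, 426, 156)]
[[391.0, 0.0, 279.0], [0.0, 391.0, 214.0], [0.0, 0.0, 1.0]] [ 0.419 -0.233  0.94 ] [ 0.11  0.03 -0.99]
```

View pics/side0.png

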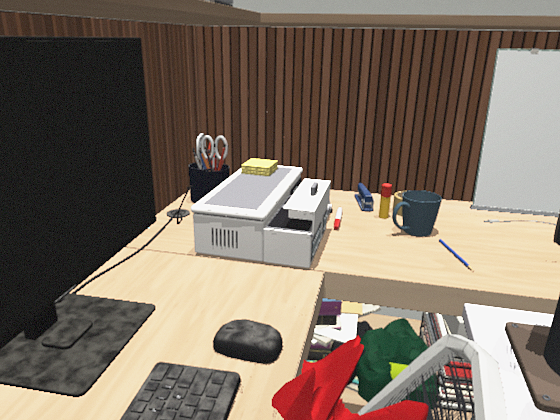

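View pics/top0.png

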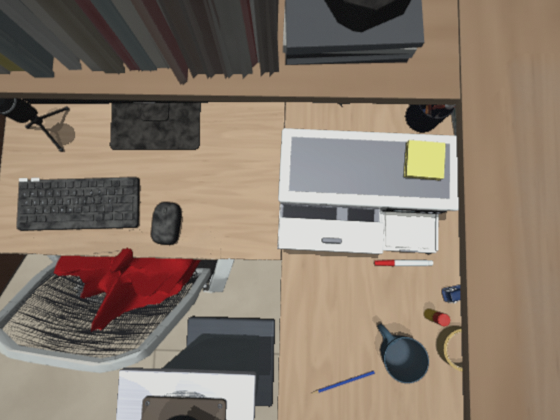

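```bash
python3 - <<'E'
import cv2
a=cv2.imread('pics/side0.png')[150:275,185:345]; cv2.imwrite('pics/side0z.png',cv2.resize(a,None,fx=4.8,fy=4.8,interpolation=cv2.INTER_CUBIC))
a=cv2.imread('pics/top0.png')[120:260,270:470]; cv2.imwrite('pics/top0z.png',cv2.resize(a,None,fx=4,fy=4,interpolation=cv2.INTER_CUBIC))
from h import *
print(proj('top',[[0,0,0],[.61,-.43,.475],[.5,-.2,0]]),proj('side',[[.5,-.2,0]]))
E
```

```text
[[182.75020117 439.98860479]
 [454.18900611 104.84429056]
 [276.16659791 223.95758872]] [[281.56579639 268.99401345]]
```

View pics/side0z.png

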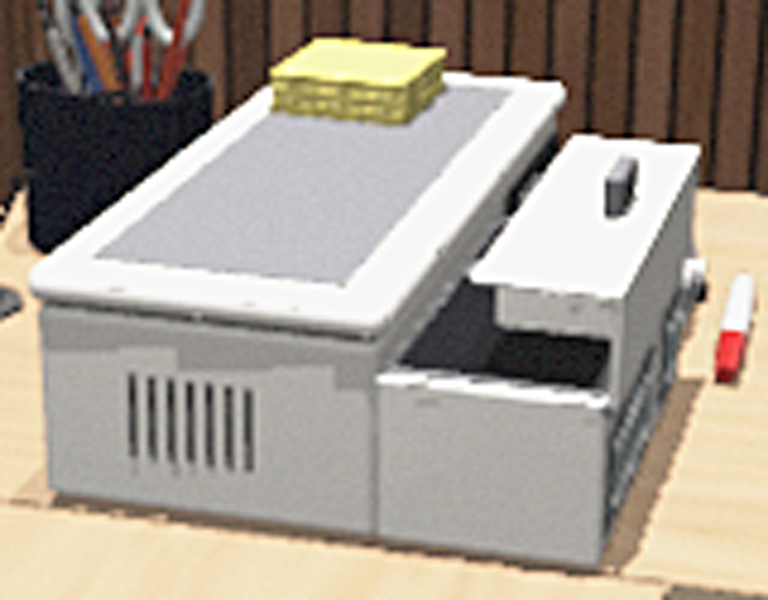

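View pics/top0z.png

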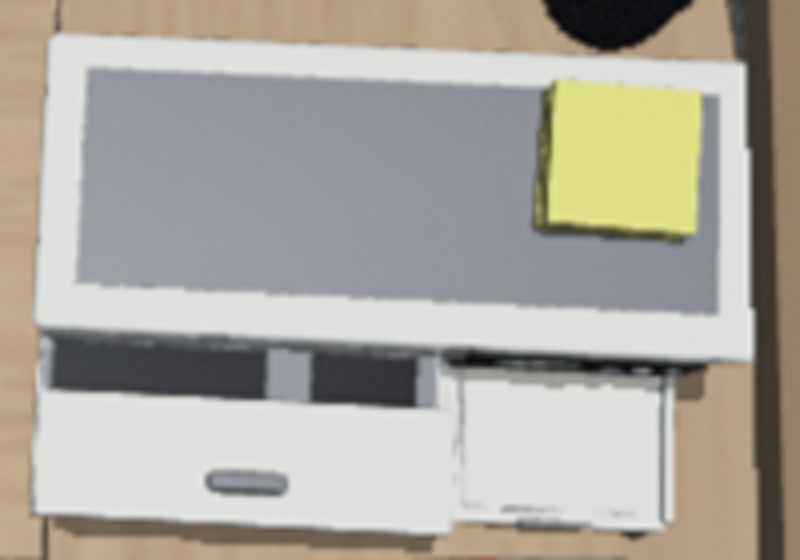

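```bash
cat > fit.py <<'E'
from h import *
from scipy.optimize import least_squares
obs=[('top',(.152,.192,.114),(282.5,129)),('top',(.152,-.192,.114),(456.5,136)),('top',(-.012,-.192,.114),(458,210)),('top',(-.012,.192,.114),(279,202)),
('side',(-.108,.189,0),(605/4.8+185,560/4.8+150)),('side',(-.012,.192,.114),(263,218.8)),('side',(.152,.192,.114),(191.5,208))]
def w(p,l): c,s=np.cos(p[2]),np.sin(p[2]); return np.array([p[0]+c*l[0]-s*l[1],p[1]+s*l[0]+c*l[1],l[2]])
f=lambda p:np.concatenate([proj(c,w(p,l))[0]-np.array(u) for c,l,u in obs])
if __name__=='__main__':
    r=least_squares(f,[.55,-.3,0],loss='soft_l1');print(r.x.round(4),f(r.x).reshape(-1,2).round(1).tolist())
    np.save('p.npy',r.x)
    print('tab tri',tri([('top',(331.8,240.5)),('side',(314.4,188.8))]))
    for n,l in dict(tab=(-.09,.078,.1415),wide=(-.075,.123,.085),hinge=(-.108,.078,.079)).items(): print(n,w(r.x,l).round(4),proj('top',w(r.x,l)).round(1),proj('side',w(r.x,l)).round(1))
E
python3 fit.py
```

```text
[ 0.5434 -0.3965 -0.0215] [[-2.0, -0.7], [2.5, -1.0], [1.3, 0.7], [-2.1, 0.7], [-0.2, 4.7], [2.9, -3.6], [-1.5, -1.1]]
tab tri [ 0.45660292 -0.31897345  0.14101257]
tab [ 0.4551 -0.3166  0.1415] [[330.7 241.3]] [[314.8 189. ]]
wide [ 0.4711 -0.272   0.085 ] [[307.5 234.5]] [[303.  219.8]]
hinge [ 0.4371 -0.3162  0.079 ] [[327.4 250.7]] [[321.5 216.7]]
```

```bash
python3 -m crank '0 0 0 0 0 -0.12; 0 0 0 0 0 -0.123; -42 36 0 0 0 0; -42 36 0 0 0 0; -42 36 0 0 0 0' 1 20; python3 -m crank '-42 36 0 0 0 0; -42 36 0 0 0 0; -42 36 0 0 0 0; -42 36 0 0 0 0; -50 7 0 0 0 0'; python3 -m crank '-50 7 0 0 0 0; -50 7 0 0 0 0; -50 7 0 0 0 0; -50 7 0 0 0 0; -50 7 0 0 0 0';python3 -c "from h import *;st()"
```

```text
time: 1.42
eef_pos: [0.2816, 0.5225, 0.2315]
tcp_rot: [0.714, 0.7, 0.0, 0.0]
contact_force: [0.9, 0.4, 1.0]
opening: 0.999
time: 2.05
eef_pos: [0.4293, 0.3011, 0.2318]
tcp_rot: [0.714, 0.7, 0.001, 0.0]
contact_force: [0.0, -0.7, -0.5]
opening: 0.997
time: 2.68
eef_pos: [0.4576, 0.0505, 0.2318]
tcp_rot: [0.714, 0.7, 0.0, 0.0]
contact_force: [0.9, -0.3, -1.2]
opening: 1.003
t 2.67 pos [0.4576 0.0505 0.2318] q [7.140e-01 7.001e-01 4.000e-04 5.000e-04] F [ 0.9 -0.3 -1.2] M [-0.   -0.03  0.  ] op 1.003 j [-0.11 -0.21  2.08  0.    1.26 -1.66]
[[0.02, 1.0, 0.001], [1.0, -0.02, -0.0], [-0.0, 0.001, -1.0]]
```

```bash
python3 -m crank '-53 0 0 0 0 0; -53 0 0 0 0 0; -53 0 0 0 0 0; -53 0 0 0 0 0; -53 0 0 0 0 0'; python3 -m crank '-52 0 0 0 0 0; -45 0 0 0 0 0; 0 0 0 0 0 0';python3 - <<'E'
from h import *
st(); snap('wrist','w1'); print(optics.recognise('wrist','cover_tab')); print(proj('wrist',[[.4566,-.319,.141],[.4551,-.3166,.1415]]))
snap('top','t1');snap('side','s1')
E
```

```text
time: 3.3
eef_pos: [0.452, -0.2146, 0.2318]
tcp_rot: [0.714, 0.7, 0.0, 0.001]
contact_force: [0.5, -0.1, 0.8]
opening: 0.999
time: 3.68
eef_pos: [0.4499, -0.3126, 0.2314]
tcp_rot: [0.715, 0.699, -0.0, 0.0]
contact_force: [0.0, 1.0, -0.0]
opening: 1.0
t 3.67 pos [ 0.4499 -0.3126  0.2314] q [ 7.154e-01  6.987e-01 -2.000e-04  2.000e-04] F [ 0.  1. -0.] M [ 0.04  0.01 -0.  ] op 1.0 j [-0.79  0.01  1.89 -0.    1.24 -2.34]
[[0.024, 1.0, 0.0], [1.0, -0.024, -0.001], [-0.001, 0.0, -1.0]]
[{'xy': [0.4848, 0.5298], 'p': 0.8}, {'xy': [0.4214, 0.6017], 'p': 0.71}]
[[268.39069699 218.9253435 ]
 [271.17447865 217.35466523]]
```

View pics/w1.png

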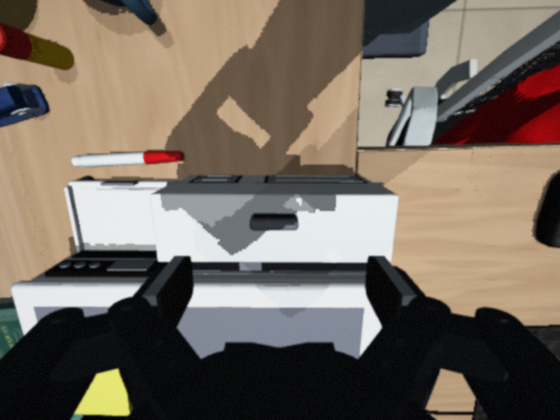

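View pics/s1.png

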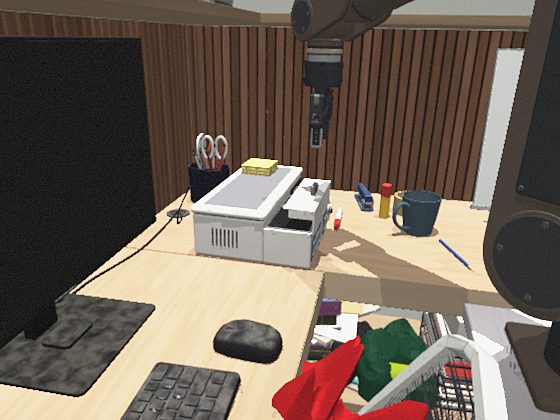

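```bash
python3 - <<'E'
from h import *
print(onz('wrist',(273,221),.148),onz('wrist',(271.5,222.5),.1415))
print(tri([('wrist',(273,221)),('side',(314.4,188.8)),('top',(331.8,240.5))]))
E
```

```text
[ 0.45647784 -0.31399067  0.148     ] [ 0.45997752 -0.31546446  0.1415    ]
[ 0.45699747 -0.31641842  0.14245397]
```

```bash
python3 -m crank '-3 7 0 0 0 0; 0 0 40 0 0 0; 0 0 40 0 0 0; 0 0 14 0 0 0; 0 0 0 0 0 0'; python3 -m crank '0 0 0 0 0 0; 0 0 0 0 0 0; 0 0 0 0 0 0; 0 0 0 0 0 0; 0 0 0 0 0 0' -1 20;python3 - <<'E'
from h import *
st(); snap('wrist','w2'); snap('side','s2')
a=cv2.imread('pics/s2.png')[80:275,185:385]; cv2.imwrite('pics/s2z.png',cv2.resize(a,None,fx=3,fy=3,interpolation=cv2.INTER_CUBIC))
E
```

```text
time: 4.5
eef_pos: [0.4574, -0.3123, 0.1368]
tcp_rot: [0.714, 0.7, 0.0, -0.001]
contact_force: [-0.3, -0.2, 0.6]
opening: 0.997
time: 5.12
eef_pos: [0.4581, -0.317, 0.1401]
tcp_rot: [0.714, 0.7, -0.002, 0.005]
contact_force: [-1.5, -7.2, 1.4]
opening: 0.462
t 5.12 pos [ 0.4581 -0.317   0.1401] q [ 0.7139  0.7002 -0.0023  0.0047] F [-1.5 -7.2  1.4] M [-1.22  0.28 -0.04] op 0.462 j [-0.79  0.12  1.95 -0.01  1.06 -2.33]
[[0.019, 1.0, 0.003], [1.0, -0.019, -0.01], [-0.01, 0.003, -1.0]]
```

View pics/w2.png

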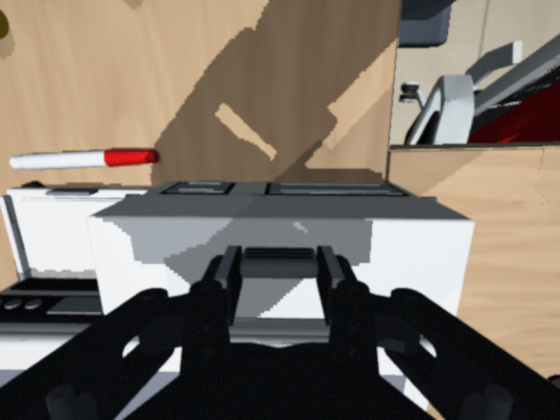

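View pics/s2z.png

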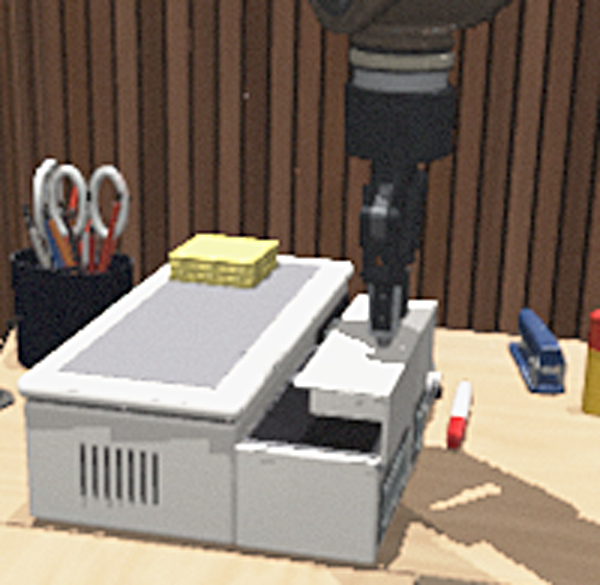

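```bash
python3 -m crank '0 -9.5 -2 -0.06 0 0; 0 -9.7 -1 -0.06 0 0; 0 -9.7 -0.3 -0.06 0 0; 0 -9.7 0.6 -0.06 0 0; 0 -9.6 1.5 -0.06 0 0' -1 30; python3 -m crank '0 -9.5 2.3 -0.06 0 0; 0 0 0 0 0 0';python3 - <<'E'
from h import *
st(); snap('side','s3')
a=cv2.imread('pics/s3.png')[80:275,185:385]; cv2.imwrite('pics/s3z.png',cv2.resize(a,None,fx=3,fy=3,interpolation=cv2.INTER_CUBIC))
E
```

```text
time: 5.85
eef_pos: [0.4116, -0.3159, 0.1363]
tcp_rot: [0.706, 0.691, 0.104, 0.113]
contact_force: [3.3, -3.9, -0.6]
opening: 0.45
time: 6.1
eef_pos: [0.402, -0.3156, 0.1308]
tcp_rot: [0.703, 0.687, 0.124, 0.133]
contact_force: [0.5, -5.6, 2.1]
opening: 0.456
t 6.1 pos [ 0.402  -0.3156  0.1308] q [0.7033 0.6874 0.1237 0.1329] F [ 0.5 -5.6  2.1] M [-0.69 -0.24 -0.26] op 0.456 j [-1.01 -0.11  2.23  0.4   0.85 -2.8 ]
[[0.024, 0.934, 0.357], [1.0, -0.02, -0.017], [-0.009, 0.357, -0.934]]
```

View pics/s3z.png

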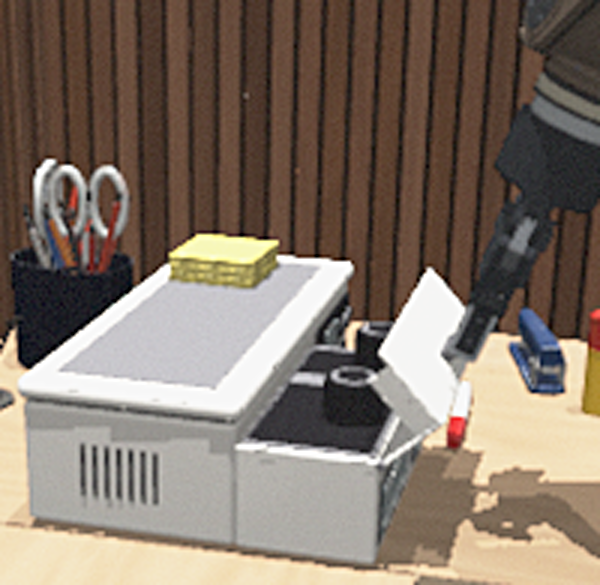

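```bash
python3 -m crank '0 0 0 0 0 0; 0 0 0 0 0 0; 0 0 -30 0.03 0 0; 0 0 -40 0.06 0 0; 0 0 -40 0.06 0 0' 1 30; python3 -m crank '0 0 -20 0.06 0 0; 0 0 0 0.06 0 0; 0 0 0 0.06 0 0; 0 0 0 0.03 0 0; 0 0 0 0 0 0';python3 - <<'E'
from h import *
st(); snap('side','s4');snap('top','t4')
a=cv2.imread('pics/s4.png')[80:275,185:385]; cv2.imwrite('pics/s4z.png',cv2.resize(a,None,fx=3,fy=3,interpolation=cv2.INTER_CUBIC))
for c in ('top','side'):print(optics.recognise(c,'cap_a'))
E
```

```text
time: 6.78
eef_pos: [0.3666, -0.3104, 0.2327]
tcp_rot: [0.71, 0.696, 0.073, 0.073]
contact_force: [0.9, -0.0, -0.5]
opening: 1.004
time: 7.4
eef_pos: [0.3634, -0.3107, 0.2513]
tcp_rot: [0.714, 0.7, 0.0, -0.001]
contact_force: [-0.1, -1.1, 0.6]
opening: 0.999
t 7.4 pos [ 0.3634 -0.3107  0.2513] q [ 7.137e-01  7.004e-01  2.000e-04 -5.000e-04] F [-0.1 -1.1  0.6] M [ 0.01  0.01 -0.03] op 0.999 j [-0.92 -0.18  2.02  0.    1.3  -2.47]
[[0.019, 1.0, -0.001], [1.0, -0.019, 0.001], [0.001, -0.001, -1.0]]
[{'xy': [0.5525, 0.549], 'p': 0.88}, {'xy': [0.6477, 0.5612], 'p': 0.57}, {'xy': [0.7241, 0.624], 'p': 0.17}]
[{'xy': [0.5366, 0.5005], 'p': 0.56}, {'xy': [0.5523, 0.4676], 'p': 0.52}]
```

View pics/s4z.png

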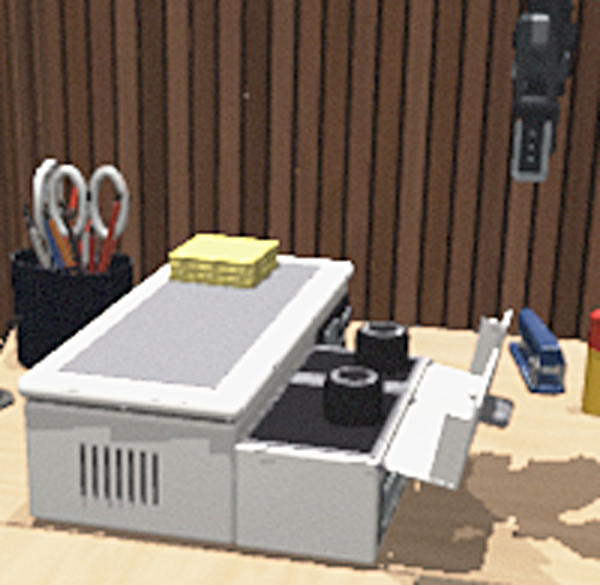

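View pics/t4.png

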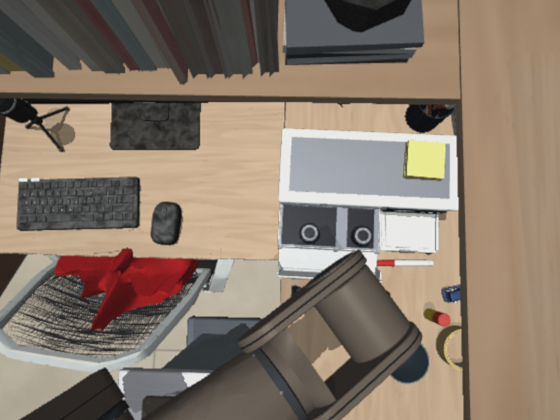

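```bash
python3 -m crank '0 0 0 0 0 0.185; 0 0 0 0 0 0.185; 0 0 0 0 0 0.185; 0 0 0 0 0 0.185; 0 0 0 0 0 0.185'; python3 -m crank '0 0 0 0 0 0.185; 0 0 0 0 0 0.185; 0 0 0 0 0 0.185; 0 0 0 0 0 0.185; 0 0 0 0 0 0.185';python3 -m crank '0 0 0 0 0 0.185; 0 0 0 0 0 0.185; 0 0 0 0 0 0.185; 0 0 0 0 0 0.185; 0 0 0 0 0 0.185'; python3 -m crank '0 0 0 0 0 0.185; 0 0 0 0 0 0.185; 0 0 0 0 0 0';python3 - <<'E'
from h import *
st(); 
snap('wrist','w5'); print(optics.recognise('wrist','cap_a'))
p=tri([('top',(309.4,231.5)),('side',(301,210.5))]);print(p, onz('top',(309.4,231.5),.11),onz('side',(301,210.5),.1015))
q=tri([('top',(362.5,235.7)),('side',(309.3,196.5))]);print(q)
E
```

```text
time: 8.22
eef_pos: [0.3629, -0.3111, 0.2519]
tcp_rot: [0.952, 0.305, 0.0, 0.0]
contact_force: [0.1, 1.0, -0.3]
opening: 0.998
time: 8.85
eef_pos: [0.3629, -0.3111, 0.2519]
tcp_rot: [0.988, -0.152, 0.0, -0.0]
contact_force: [-0.8, 0.7, 0.1]
opening: 1.003
time: 9.48
eef_pos: [0.3629, -0.3111, 0.2518]
tcp_rot: [0.817, -0.577, 0.0, -0.0]
contact_force: [0.0, -0.1, 0.7]
opening: 0.998
time: 9.85
eef_pos: [0.363, -0.3111, 0.2519]
tcp_rot: [-0.699, 0.715, -0.0, 0.0]
contact_force: [-0.4, -0.3, 0.0]
opening: 1.0
t 9.85 pos [ 0.363  -0.3111  0.2519] q [-6.995e-01  7.147e-01 -1.000e-04  1.000e-04] F [-0.4 -0.3  0. ] M [-0.03 -0.02 -0.01] op 1.0 j [-0.92 -0.18  2.02  0.    1.3   0.67]
[[-0.022, -1.0, 0.0], [-1.0, 0.022, -0.0], [0.0, -0.0, -1.0]]
[{'xy': [0.4175, 0.1817], 'p': 0.71}, {'xy': [0.6375, 0.1848], 'p': 0.66}]
[ 0.47660139 -0.27501891  0.10446267] [ 0.4761247  -0.27475117  0.11      ] [ 0.47799048 -0.28281177  0.1015    ]
[ 0.47387282 -0.38849759  0.09849205]
```

View pics/w5.png

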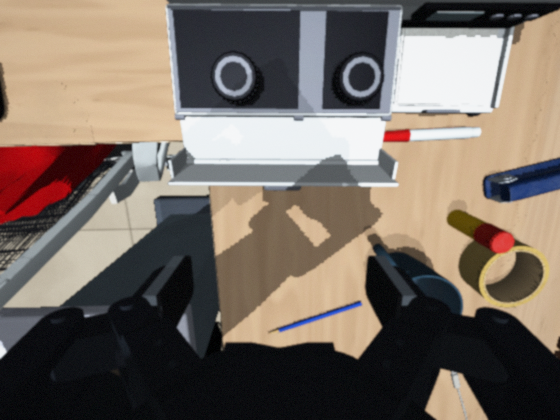

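```bash
python3 - <<'E'
from h import *
a=onz('wrist',(234,75),.1165);b=onz('wrist',(362,76),.1165);print(a,b,np.linalg.norm(a-b))
s=readout.get_state();Rt=R.from_quat(s['tcp_rot']).as_matrix()
print(Rt.T@(np.array([.475,-.275,.25])-s['eef_pos']))
E
```

```text
[ 0.47536205 -0.2741933   0.1165    ] [ 0.47218306 -0.3867241   0.1165    ] 0.11257569544091227
[-0.03844387 -0.11119733  0.00185426]
```

```bash
python3 -m crank '-20 -56 0 0 0 0; -19 -56 0 0 0 0; 0 0 40 0 0 0; 0 0 40 0 0 0; 0 0 0 0 0 0'; python3 - <<'E'
from h import *
s=st(); 
im=snap('wrist','w6'); print([(r['p'],r['xy'][0]*560,r['xy'][1]*420) for r in optics.recognise('wrist','cap_a')]); print(proj('wrist',[[.4755,-.2745,.1165]]))
E
```

```text
time: 10.58
eef_pos: [0.4741, -0.2728, 0.168]
tcp_rot: [-0.7, 0.715, 0.004, -0.0]
contact_force: [0.6, -0.4, 0.4]
opening: 0.997
t 10.57 pos [ 0.4741 -0.2728  0.168 ] q [-6.995e-01  7.146e-01  4.300e-03 -4.000e-04] F [ 0.6 -0.4  0.4] M [ 0.02  0.01 -0.01] op 0.997 j [-0.71  0.07  1.94  0.    1.13  0.88]
[[-0.021, -1.0, -0.006], [-1.0, 0.021, 0.006], [-0.005, 0.007, -1.0]]
[(0.96, 430.192, 220.92000000000002), (0.86, 278.488, 222.18)]
[[277.76533051 225.93957255]]
```

View pics/w6.png

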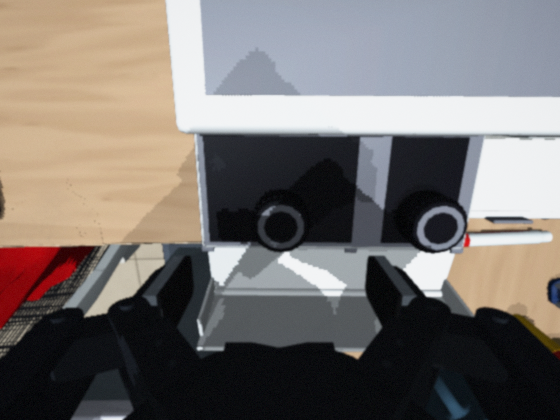

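```bash
python3 -m crank '2.5 -1.5 30 0 0 0; 0 0 40 0 0 0; 0 0 10 0 0 0; 0 0 0 0 0 0';  python3 -m crank '0 0 0 0 0 0; 0 0 0 0 0 0; 0 0 0 0 0 0; 0 0 0 0 0 0; 0 0 0 0 0 0' -1 40; python3 - <<'E'
from h import *
s=st(); 
im=snap('wrist','w7'); snap('side','s7')
a=cv2.imread('pics/s7.png')[80:275,185:385]; cv2.imwrite('pics/s7z.png',cv2.resize(a,None,fx=3,fy=3,interpolation=cv2.INTER_CUBIC))
E
```

```text
time: 11.18
eef_pos: [0.4781, -0.2779, 0.0932]
tcp_rot: [-0.699, 0.715, -0.001, 0.0]
contact_force: [-0.1, -0.3, -0.0]
opening: 1.003
time: 11.8
eef_pos: [0.4785, -0.2751, 0.0937]
tcp_rot: [-0.698, 0.716, 0.001, 0.002]
contact_force: [0.9, 7.5, 7.8]
opening: 0.482
t 11.8 pos [ 0.4785 -0.2751  0.0937] q [-0.6984  0.7157  0.0013  0.0022] F [0.9 7.5 7.8] M [ 1.44  0.08 -0.09] op 0.482 j [-0.71  0.18  1.98  0.01  0.99  0.88]
[[-0.025, -1.0, 0.001], [-1.0, 0.025, 0.005], [-0.005, -0.001, -1.0]]
```

View pics/w7.png

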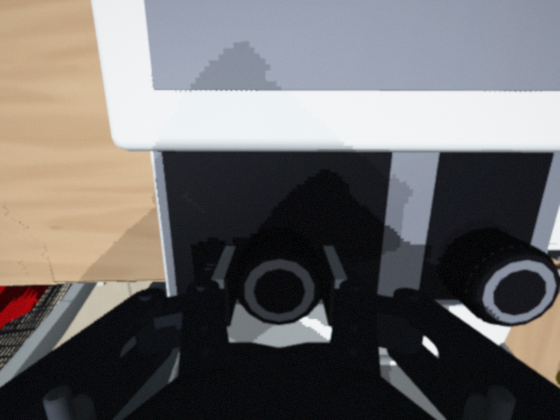

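View pics/s7z.png

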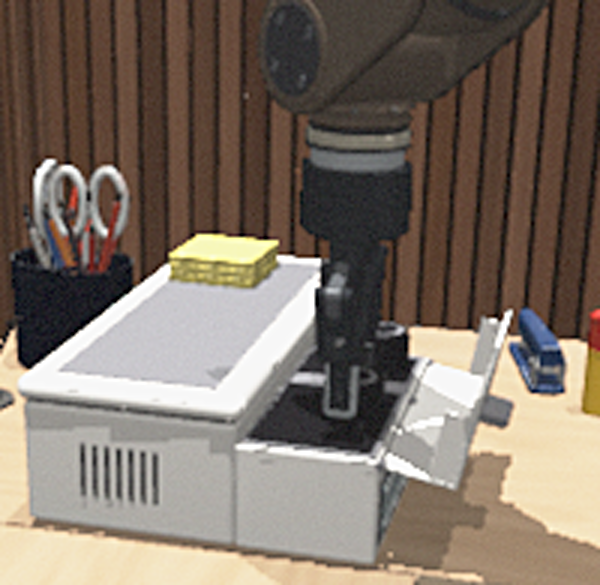

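```bash
python3 - <<'E'
from h import *
st();print(onz('wrist',(279,288),.1165),proj('wrist',[[.4785,-.2751,.1165]]))
E
```

```text
t 11.9 pos [ 0.4785 -0.2751  0.0937] q [-0.6984  0.7157  0.0013  0.0022] F [-0.4  8.1  7.5] M [ 1.47 -0.03 -0.1 ] op 0.482 j [-0.71  0.18  1.98  0.01  0.99  0.88]
[[-0.024, -1.0, 0.001], [-1.0, 0.024, 0.005], [-0.005, -0.001, -1.0]]
[ 0.47492756 -0.27540596  0.1165    ] [[278.14942339 281.18462457]]
```

```bash
python3 -m crank '0 0 0 0 0 0; 0 0 0 0 0 0; -2.5 3 2 0 0 0; 0 0 0 0 0 0' 0.4 40;  python3 -m crank '0 0 0 0 0 0; 0 0 0 0 0 0; 0 0 0 0 0 0; 0 0 0 0 0 0' -1 45; python3 - <<'E'
from h import *
st()
E
python3 -m crank '0 0 0 0 0 -0.1; 0 0 0 0 0 -0.1;0 0 0 0 0 0'; python3 - <<'E'
from h import *
st()
E
```

```text
time: 12.4
eef_pos: [0.474, -0.2744, 0.0893]
tcp_rot: [-0.699, 0.715, 0.001, -0.0]
contact_force: [-0.5, -0.2, 0.3]
opening: 0.7
time: 12.9
eef_pos: [0.4746, -0.2746, 0.0899]
tcp_rot: [-0.699, 0.715, 0.0, -0.0]
contact_force: [-1.1, 0.4, 1.8]
opening: 0.477
t 12.9 pos [ 0.4746 -0.2746  0.0899] q [-6.989e-01  7.152e-01  1.000e-04 -0.000e+00] F [-1.1  0.4  1.8] M [ 0.13  0.12 -0.05] op 0.477 j [-0.71  0.17  1.99 -0.    0.98  0.88]
[[-0.023, -1.0, -0.0], [-1.0, 0.023, 0.0], [-0.0, 0.0, -1.0]]
time: 13.28
eef_pos: [0.4752, -0.2739, 0.0899]
tcp_rot: [0.765, -0.644, 0.0, -0.002]
contact_force: [1.7, 3.9, 1.2]
opening: 0.481
t 13.28 pos [ 0.4752 -0.2739  0.0899] q [ 0.7647 -0.6444  0.     -0.0017] F [1.7 3.9 1.2] M [ 0.68 -0.35 -1.19] op 0.481 j [-0.71  0.17  1.99  0.    0.98  0.69]
[[0.17, -0.986, 0.002], [-0.986, -0.17, 0.003], [-0.002, -0.003, -1.0]]
```

```bash
python3 -m crank '0 0 0 0 0 0.1; 0 0 0 0 0 0.1;0 0 0 0 0 0'; python3 -c "
from h import *
st()"
python3 -m crank '0 0 0 0 0 0.1; 0 0 0 0 0 0.1;0 0 0 0 0 0'; python3 -c "
from h import *
st()"
```

```text
time: 13.65
eef_pos: [0.4748, -0.2747, 0.0901]
tcp_rot: [-0.7, 0.714, -0.0, -0.0]
contact_force: [1.1, 1.2, 2.3]
opening: 0.482
t 13.65 pos [ 0.4748 -0.2747  0.0901] q [-6.997e-01  7.144e-01 -3.000e-04 -3.000e-04] F [1.1 1.2 2.3] M [ 0.28 -0.15 -0.04] op 0.482 j [-0.71  0.17  1.99 -0.    0.98  0.88]
[[-0.021, -1.0, 0.0], [-1.0, 0.021, -0.001], [0.001, -0.0, -1.0]]
time: 14.02
eef_pos: [0.4749, -0.2751, 0.0905]
tcp_rot: [-0.625, 0.78, -0.001, -0.0]
contact_force: [0.8, 0.9, 4.4]
opening: 0.479
t 14.03 pos [ 0.4749 -0.2751  0.0905] q [-6.252e-01  7.805e-01 -6.000e-04 -2.000e-04] F [0.8 0.9 4.4] M [ 0.25  0.06 -0.03] op 0.479 j [-0.71  0.17  1.99 -0.    0.98  1.08]
[[-0.218, -0.976, 0.0], [-0.976, 0.218, -0.001], [0.001, -0.001, -1.0]]
```

```bash
python3 -m crank '0 0 -0.8 0 0 0.184; 0 0 -0.7 0 0 0.184;0 0 -0.7 0 0 0.184; 0 0 -0.6 0 0 0.184;0 0 -0.4 0 0 0.184'; python3 -m crank '0 0 0 0 0 0'; python3 -c "
from h import *
st(); snap('wrist','w8')"
```

```text
time: 14.65
eef_pos: [0.4742, -0.275, 0.0927]
tcp_rot: [-0.211, 0.977, -0.0, -0.001]
contact_force: [-0.7, -0.6, -0.6]
opening: 0.476
time: 14.78
eef_pos: [0.4744, -0.275, 0.0927]
tcp_rot: [-0.214, 0.977, -0.0, -0.0]
contact_force: [0.0, -1.4, -0.1]
opening: 0.484
t 14.78 pos [ 0.4744 -0.275   0.0927] q [-2.144e-01  9.767e-01 -4.000e-04 -3.000e-04] F [ 0.  -1.4 -0.1] M [-0.04 -0.   -0.02] op 0.484 j [-0.71  0.17  1.99 -0.    0.98  2.  ]
[[-0.908, -0.419, -0.0], [-0.419, 0.908, -0.001], [0.001, -0.001, -1.0]]
```

View pics/w8.png

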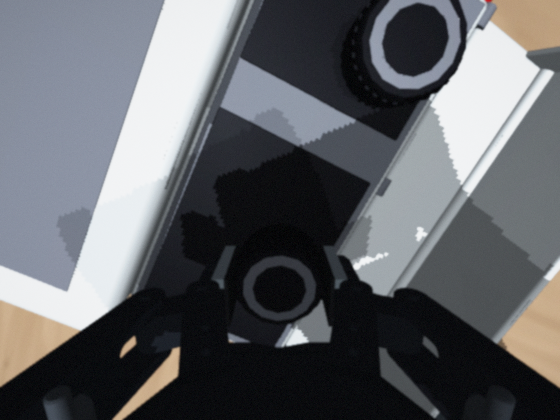

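```bash
python3 -m crank '0 0 -3 0 0 0; 0 0 -4 0 0 0;0 0 -5 0 0 0; 0 0 0 0 0 0'; python3 -c "
from h import *
st(); snap('wrist','w9');"
```

```text
time: 15.32
eef_pos: [0.475, -0.275, 0.1058]
tcp_rot: [-0.212, 0.977, -0.001, 0.0]
contact_force: [0.2, 0.8, 0.8]
opening: 0.483
t 15.32 pos [ 0.475  -0.275   0.1058] q [-2.124e-01  9.772e-01 -6.000e-04  4.000e-04] F [0.2 0.8 0.8] M [-0.04 -0.02  0.01] op 0.483 j [-0.71  0.15  1.98 -0.    1.01  2.  ]
[[-0.91, -0.415, 0.001], [-0.415, 0.91, -0.001], [-0.001, -0.001, -1.0]]
```

View pics/w9.png

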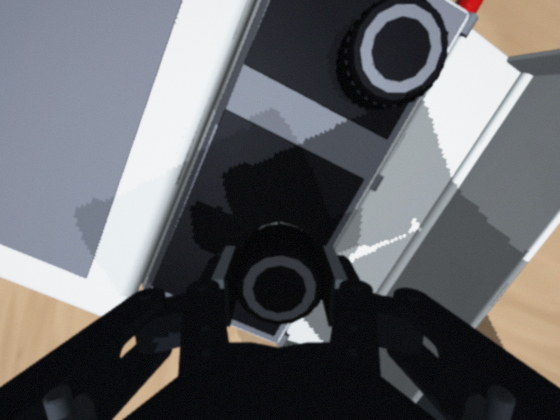

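```bash
python3 -m crank '0 0 -12 0 0 0; 0 0 -18 0 0 0;0 0 -20 0 0 0; 0 0 -15 0 0 0; 0 0 0 0 0 0'; python3 -m crank '0 0 0 0 0 0; 0 0 0 0 0 0; 0 0 0 0 0 0; 0 0 0 0 0 0'; python3 - <<'E'
from h import *
st(); snap('wrist','w10');snap('side','s10')
a=cv2.imread('pics/s10.png')[80:275,185:385]; cv2.imwrite('pics/s10z.png',cv2.resize(a,None,fx=3,fy=3,interpolation=cv2.INTER_CUBIC))
E
```

```text
time: 16.0
eef_pos: [0.4755, -0.2755, 0.1724]
tcp_rot: [-0.212, 0.977, -0.002, 0.001]
contact_force: [-0.3, 1.4, 0.0]
opening: 0.482
time: 16.5
eef_pos: [0.4744, -0.2746, 0.1696]
tcp_rot: [-0.212, 0.977, 0.0, -0.0]
contact_force: [-0.9, -0.1, 0.0]
opening: 0.484
t 16.5 pos [ 0.4744 -0.2746  0.1696] q [-2.121e-01  9.772e-01  3.000e-04 -3.000e-04] F [-0.9 -0.1  0. ] M [ 0.01 -0.03 -0.01] op 0.484 j [-0.71  0.07  1.94 -0.    1.13  2.  ]
[[-0.91, -0.415, -0.001], [-0.415, 0.91, 0.001], [0.0, 0.001, -1.0]]
```

View pics/s10z.png

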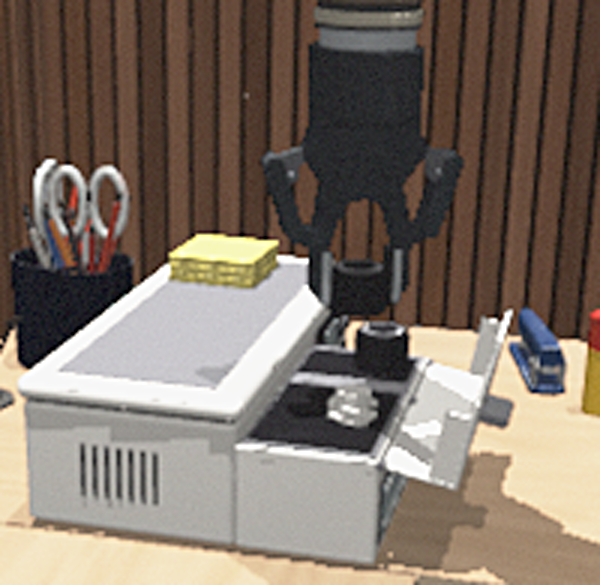

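View pics/w10.png

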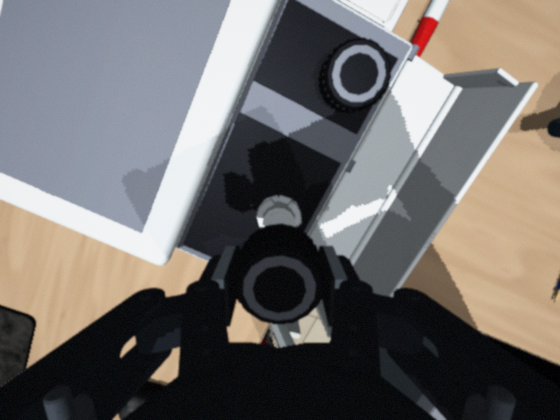

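```bash
python3 -c "
from h import *
print(ctrl.sign_off()); st()"
```

```text
the job is handed in; nothing more can be done
None
the job is handed in; nothing more can be done
```

I folded the tank cover fully open, unscrewed the wide tank's cap and handed in while holding it upright above the bare neck. That was about 16.6 s into the 58 s allowed. The hand-in reports no verdict.

- **Cover:** I pulled it by the tab to about 0.9 rad, let go, and it fell open to its stop. The last side picture still shows it folded down.
- **Thread:** The wide cap has a left-hand thread. Counter-clockwise was blocked: the torque rose to about 1.2 N m, the cap did not rise, and the fingers slipped on it. Clockwise it turned freely. I put the turn at about 73 degrees; that is worked out from the wrist rotation and the rise, not read off the cap itself.
- **Last checks:**
  - The opening reads about 41 mm, matching the 42 mm cap at the 45 N grip I set. The outside force is about zero.
  - The cap is upright, with its underside at roughly z 0.166, about 80 mm above the tank top.
  - The narrow tank's cap looks seated and untouched.
  - I saw no movement of the note block. I never reached towards the mouse or the marker, but I did not measure any of the three at the end.
- **Disagreements:** My first grip on the cap was about 3 mm off centre, so I opened, shifted and gripped again before turning. Nothing else disagreed.

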